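# Feed a corner bracket and hold it into the fixture corner

## Robot

A 6-joint arm with a two-finger parallel gripper is mounted at the origin on the work surface. World frame = base frame: x ahead of the robot, y to its left, z up, the work surface at z = 0. Lengths are in mm, angles in degrees, forces in N, time in s.
With the tool pointing down it reaches from about 350 to 850 mm from the base axis. Payload 8.1 kg.
Tool frame: the origin (TCP) lies at the centre of the arm's flange, where the gripper is bolted on; the fingertips stand 173 mm ahead of it and the grasp point (between the pads) lies 155 mm ahead of it; z points along the fingers, y is the line along which they close (so a half turn about z gives the same grasp; the last joint's range is limited). The gripper opens to 85 mm and grips with 20 to 120 N. Pads are 22 mm wide; open, the fingers measure 114 mm over their backs; the gripper's body (76 mm by 85 mm) begins 54 mm behind the grasp point. The pads swing forward as they close: fully open they stand 13 mm farther back than shut.
Start: joints at [-69.695, 7.471, 85.268, -0, 87.261, -4.893], TCP at [255.475, -542.899, 404.692] pointing down, gripper open.
Joint ranges: [-169.43, 169.43], [-51.17, 129.36], [1.28, 143.12], [-76.62, 256.62], [0, 156.53], [-152.29, 152.29]. Speed limits (degrees/s): [136.94, 136.94, 159.86, 180, 180, 180].

## Interface

Orientations are given as [roll, pitch, yaw] about the fixed x, y, z axes, in that order (R = Rz(yaw) Ry(pitch) Rx(roll)).
In Python, from bench import * gives the robot as it stands.
- The arm moves only by the shell command python3 -m jog 'ROWS' [FORCE]. ROWS is text: rows parted by semicolons, each of 7 numbers parted by spaces: the shift along the tool's x, y, z scaled (see below), then the turn, a rotation vector about the tool's x, y, z scaled (see below), then the closure, from -1 (fully open) to 1 (shut). In form: tx ty tz wx wy wz hand; .... A call has 1 to 5 rows; each row shifts and turns the commanded pose from where the row before left it, along the tool's axes as they then stand; what a row does not reach is not made up. The controller multiplies each number of a shift by 0.1 m and each number of a turn by 60 degrees. A row lasts 1/8 s, in which the tool goes at most 62.5 mm and 10.7 degrees, less where a joint would pass 70% of its speed; a pose out of reach is approached as far as the arm can. A call with a number of a shift or a turn outside -1 to 1 is refused whole. A call with a gripper value outside its range is refused whole. The fingers move at their own pace and stop on an object; FORCE is the grip in N (left out, the last holds). Time passes only in rows, so rows that do not move let the fingers close. It gives the time, the measured TCP pose, the force, the opening and the grip force at its end, in the units of the state.
- sense(): the state, without advancing time (a new reading comes with each control period).
- snapshot(name): name is "side" or "top" or "wrist"; returns a dict with "img" (384x512x3 uint8, red, green, blue), "fx", "fy", "cx", "cy" (pixels), "extrinsics" (4x4, takes a point from camera to world coordinates). Camera axes: x right, y down, z forward; pixel columns grow to the right and rows downward; lengths in mm; the calibration is good to about 2 mm. The wrist camera is an equidistant fisheye: a pixel r from the principal point sees the ray r / f radians off the axis. A picture is of the moment at which its call begins. There is no depth.
- hand_in(): hands the job in; it is judged then, once.
The state is a dict: "time": time; "joint_pos": joint angles; "qd": joint speeds; "joint_efforts": joint torques, N m; "tool_pos": TCP position; "tcp_rot": TCP orientation; "ft_force": force on the tool from outside, world axes, zero at the start; "wrist_torque": the same for the moment, N m; "finger_gap": finger opening in mm; "grip_force": force on a finger pad.
Only numpy, scipy, OpenCV 4.12 (cv2) and the standard library are available. Lean on these libraries where they do the work, as an engineer would, in place of code of your own. Each camera call takes 0.05 s, during which the arm holds its last target. There are 200 camera calls.

## Task

Press the spring pedal down to its stop so that the feeder pushes the aluminium corner bracket out from under its clear guard, then let the pedal come back up. With closed fingers inside the bracket, slide it flat and square against both fence and stop block and hold it with one firm diagonal push: onto the bed, into the fence and into the stop together. Finish still holding this push, and leave the loose things on the table where they are.

Things in the scene. Friction and masses are not known exactly. Their poses are not given: they have to be found in the camera images.
- pedal (a joint): Angle of the dark steel ribbed pedal plate (105 x 62 x 8 mm). 0 = up (slopes up 9 degrees to its free end), 0.30 rad = down on its stop; springs back when released. About 3 N at the pad point starts it, 8 to 12 N holds it on the stop. It drives the feeder's pusher: 0.38 m per rad, 114 mm at the stop. Press smoothly (pad at 20 to 50 mm/s) or the bracket is flung.
- pedal_pad (a point): Press point on the top face of the pedal plate, on its centre line, 75 mm from the hinge axis; moves with the plate, about 60 mm above the table when up and 22 mm lower at the stop. The plate's free end is 26 mm beyond it. Axes parallel to pedal_unit's when up.
- pedal_unit: Grey foot of the pedal, 120 x 86 mm, 55 mm tall at the hinge cheeks, fixed. Origin: centre of its underside. Hinge axis along its y at x = +48, z = 45 mm; the pedal's free end points to -x. Stands left or right in front of the fixture; a closed grey valve box (120 x 86 x 45 mm) stands on the other side.
- bed: Black flat bed plate of the fixture, 120 (x) x 400 (y) x 14 mm, its top 20 mm above the table, fixed. Origin: centre of its TOP face; z up. The fence stands along its +x edge, the feeder covers its +y end (y from +50 mm), the stop block stands on its -y half.
- feeder: Feeder over the bed's +y end, fixed, same origin and axes as the bed. Clear guard roof over y = 50 to 155 mm, top 59 mm above the bed, open towards -y; black side wall at x = -60 to -50, y = 50 to 190 mm; air cylinder out to y = 302 mm. Nothing in it is higher than 60 mm above the bed. The pusher inside moves to -y while the pedal is pressed.
- fence: Straight steel fence, 12 x 400 mm, 38 mm tall above the bed (54 mm inside the feeder), fixed, axes parallel to the bed's. Origin: on the bed top, mid-length, on the face that looks to the bed's -x (48 mm from the bed's centre line): the bracket goes against this face.
- stop_block: Steel stop block, 60 (x) x 25 (y) x 36 mm tall (41 mm with its screws), fixed on the bed beside the fence; its place along the bed varies. Origin: centre of its underside, on the bed top; axes parallel to the bed's. The bracket goes against its +y face, at y = +12.5 mm.
- bracket: Loose aluminium corner bracket, 0.1 to 0.17 kg: foot 55 (x) x 80 (y) x 5 mm on the bed, walls 5 mm thick, 45 mm tall overall along its +x edge (goes to the fence) and -y edge (goes to the stop); open on -x, +y and top, inside 50 x 75 mm. Origin: centre of the foot's underside, axes roughly as the bed's. Starts under the guard; a full pedal stroke brings it to about y = -9 mm of the bed.
- bracket_corner (a point): Outer bottom corner of the bracket where back wall, end wall and underside meet: at x = +27.5, y = -40, z = 0 mm of the bracket. When seated it lies in the fence face plane and in the stop block's face plane, on the bed top. Friction is high: fingertips pressed hard on the foot pin the bracket to the bed, and pushing its walls while it slides can tip it, so set it flat again before the final push.
- wrench: Loose steel wrench about 150 mm long, bystander.
- screwdriver: Loose screwdriver about 170 mm long, bystander.
- blank: Loose square aluminium plate 60 x 60 x 12 mm, bystander.
- gauge_block: Loose steel block 35 x 50 x 30 mm, bystander.
- oil_can: The small white bottle, 50 mm diameter, 110 mm tall, standing loose, bystander.
Not all that is in view belongs to the job. What is shaped like the pedal_unit but red is not meant.

How it is judged:
By the outcome, as a careful person would: the job done as asked, in the order asked, and still so for the second after the job is handed in, while the arm keeps its last pose, push and grip.
It also fails if it takes over 67 s, if anything falls off the work surface, if the arm or the gripper's body presses on something with over 40 N, if the wrist force passes 120 N, or if a joint passes its speed limit or range.

## Working session

There is one attempt and no reset: what is moved stays moved. The work goes in short steps, Python scripts to look and compute and a shell command to move; the robot and the scene stay as the last step left them, time stands still between calls to the robot, and variables do not carry over. Pictures are saved under pics/ and viewed, at most 10 in all, crops included, and the job is handed in when it is done.

```bash
mkdir -p pics; ls
python3 - <<'E'
from bench import *
import cv2
for n in("top","side"):
    s=snapshot(n); cv2.imwrite(f"pics/{n}0.png",s["img"][:,:,::-1]); print(n,s["fx"],s["fy"],s["cx"],s["cy"]);print(s["extrinsics"])
print(sense())
E
```

```text
pics
top 347.27640700719786 347.27640700719786 261.13519362231654 192.11705607198928
[[ 2.19683678e-02 -9.89712741e-01  1.41372138e-01  3.01163187e+02]
 [-9.99731292e-01 -2.07006027e-02  1.04321442e-02  7.14784525e+01]
 [-7.39833757e-03 -1.41563328e-01 -9.89901555e-01  1.08540739e+03]
 [ 0.00000000e+00  0.00000000e+00  0.00000000e+00  1.00000000e+00]]
side 375.8513832059478 375.8513832059478 257.9054420340266 199.20059247306338
[[ 9.85458970e-01 -6.81992738e-02  1.55626084e-01  2.54063521e+02]
 [-1.68285809e-01 -5.18226314e-01  8.38523329e-01 -9.16358350e+02]
 [ 2.34628498e-02 -8.52519997e-01 -5.22167740e-01  6.79421812e+02]
 [ 0.00000000e+00  0.00000000e+00  0.00000000e+00  1.00000000e+00]]
{'time': 0.1, 'joint_pos': array([-6.96972066e+01,  7.51302376e+00,  8.53251764e+01, -7.04162987e-04,
        8.72611261e+01, -4.89568279e+00]), 'qd': array([-0.01390141, -0.07001376, -0.12296654,  0.05510495,  0.01653068,
        0.01262133]), 'joint_efforts': array([ 1.47664043e-03, -5.70951068e+01, -5.01942408e+01, -1.70238691e-04,
        8.16840300e-03, -7.01704789e-05]), 'tool_pos': array([ 255.37277481, -542.70730894,  403.70520942]), 'tcp_rot': array([-1.79900976e+02, -7.77594462e-03,  2.51985037e+01]), 'ft_force': array([-0.49839026, -0.14011228,  0.20084188]), 'wrist_torque': array([-0.02514173, -0.07348342,  0.03071854]), 'grip_force': 0.0, 'finger_gap': 85.43459078433834}
```

View pics/top0.png

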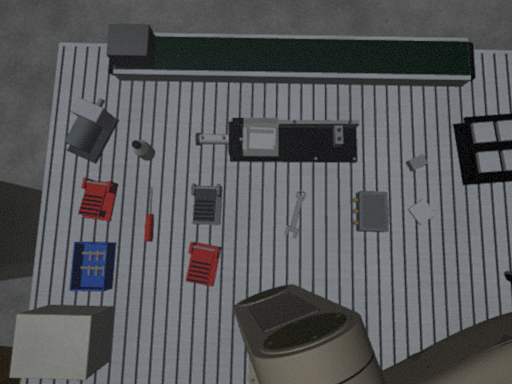

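View pics/side0.png

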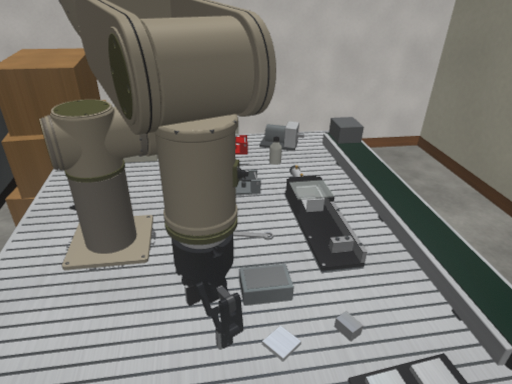

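The top view shows the bed at about (293,142) with its feeder on the left (+y) end, and the stop block at (339,134). Candidates for the pedal are the grey unit with a ribbed plate at (206,205), the red decoys at (203,263) and (97,198), the grey closed valve box at (372,211), and the dark machine at (92,130). I choose the grey one at (206,205) and check it in a close crop.

Run:
```python
import cv2
im=cv2.imread("pics/top0.png")[110:235,185:365]
im=cv2.resize(im,None,fx=4.4,fy=4.4,interpolation=cv2.INTER_CUBIC)
im=cv2.convertScaleAbs(im,alpha=1.6,beta=15)
cv2.imwrite("pics/crop1.png",im)
```

```text
(no output)
```

View pics/crop1.png

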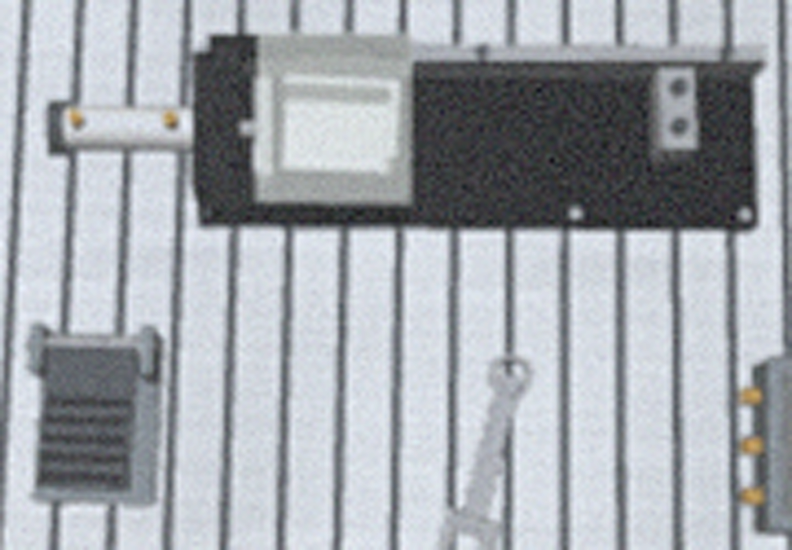

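```bash
cat > h.py <<'E'
import numpy as np,cv2
from scipy.spatial.transform import Rotation as R
from bench import *
def ray(s,u,v):
    if s.get("fish"): 
        d=np.array([u-s["cx"],v-s["cy"]]);r=np.hypot(*d);t=r/s["fx"]
        c=np.array([*(d/max(r,1e-9)*np.sin(t)),np.cos(t)])
    else: c=np.array([(u-s["cx"])/s["fx"],(v-s["cy"])/s["fy"],1])
    E=np.array(s["extrinsics"]);return E[:3,3],E[:3,:3]@c
def onz(s,u,v,z):
    o,d=ray(s,u,v);return o+d*(z-o[2])/d[2]
def snap(n):
    s=dict(snapshot(n));s["fish"]=n=="wrist";return s
def st(): 
    s=sense();print(round(s["time"],2),np.round(s["tool_pos"],1),np.round(s["tcp_rot"],1),"F",np.round(s["ft_force"],1),"gap",round(s["finger_gap"],1));return s
E
python3 - <<'E'
from h import *
s=snap("top")
for n,u,v,z in [("bed BL",203,224,18),("bed BR",757,226,18),("fence end top",765,62,58),("fence top left",413,50,58),("fence face topedge@R",757,62,58),("fence face topedge@L",415,62,58),("stop TL",657,68,56),("stop TR",697,68,56),("stop BL",657,150,56),("stop BR",697,150,56),("screw1",679,87,61),("screw2",679,126,61),("roof TR",413,40,79),("roof BR",413,203,79),("roof BL",253,203,79),
 ("plate BL",37,488,64),("plate BR",129,488,64),("plate TL",42,345,49),("plate TR",139,345,49),("foot BR",157,502,10),("cheek L",40,335,55),("cheek R",150,335,55)]:
    print(n,np.round(onz(s,185+u/4.4,110+v/4.4,z),1))
E
```

```text
bed BL [550.8 179.3  18. ]
bed BR [ 557.4 -216.1   18. ]
fence end top [ 664.9 -212.9   58. ]
fence top left [668.9  32.6  58. ]
fence face topedge@R [ 664.8 -207.3   58. ]
fence face topedge@L [660.2  31.1  58. ]
stop TL [ 659.8 -138.    56. ]
stop TR [ 660.4 -165.9   56. ]
stop BL [ 600.8 -137.6   56. ]
stop BR [ 601.3 -165.3   56. ]
screw1 [ 644.7 -152.2   61. ]
screw2 [ 616.7 -151.9   61. ]
roof TR [668.5  33.5  79. ]
roof BR [553.9  31.8  79. ]
roof BL [551.8 139.8  79. ]
plate BL [357.4 279.5  64. ]
plate BR [358.7 217.9  64. ]
plate TL [456.3 284.   49. ]
plate TR [457.7 217.3  49. ]
foot BR [352.3 205.6  10. ]
cheek L [462.3 284.4  55. ]
cheek R [463.8 209.2  55. ]
```

The crop confirms the grey ribbed pedal: hinge cheeks at crop (40..150,335), free end at (37..129,488). Measured sizes agree with the spec: plate about 62 mm wide and 100 mm long, stop block 59 x 28, bed edge 395. The pad is at about (384,249,60). The fence face is at x≈660.5 and the stop face at y≈-138.5. The bed's yaw is about 0.8°.

```bash
python3 -m jog '0 0 0 0 0 0.1 1;0 0 0 0 0 0.1 1;0 0 0 0 0 0.1 1;0 0 0 0 0 0.1 1;0 0 0 0 0 0 1' 40 >/dev/null
python3 -m jog '0.25 -0.37 0 0 0 0 1;0.25 -0.37 0 0 0 0 1;0.25 -0.37 0 0 0 0 1;0.25 -0.37 0 0 0 0 1;0.25 -0.37 0 0 0 0 1'
python3 -m jog '0.25 -0.37 0 0 0 0 1;0.25 -0.37 0 0 0 0 1;0.25 -0.37 0 0 0 0 1;0.25 -0.37 0 0 0 0 1;0.25 -0.37 0 0 0 0 1'>/dev/null
python3 -m jog '0.25 -0.37 0 0 0 0 1;0.25 -0.37 0 0 0 0 1;-0.18 -0.39 0 0 0 0 1;-0.18 -0.39 0 0 0 0 1;-0.18 -0.39 0 0 0 0 1' >/dev/null
python3 -m jog '-0.18 -0.39 0 0 0 0 1;-0.18 -0.39 0 0 0 0 1;-0.18 -0.39 0 0 0 0 1;-0.18 -0.39 0 0 0 0 1;-0.18 -0.2 0 0 0 0 1'
python3 -m jog '0 0 0 0 0 0 1;0 0 0 0 0 0 1'
```

```text
time: 1.4
tool_pos: [377.1, -354.0, 404.6]
tcp_rot: [-180.0, -0.0, 1.4]
ft_force: [0.8, -0.5, 0.7]
finger_gap: 0.4
grip_force: 0.0
time: 3.28
tool_pos: [395.1, 198.7, 404.7]
tcp_rot: [-180.0, 0.0, 1.4]
ft_force: [-0.0, 0.2, 0.2]
finger_gap: 0.3
grip_force: 0.0
time: 3.52
tool_pos: [396.3, 196.9, 404.7]
tcp_rot: [180.0, -0.0, 1.3]
ft_force: [1.0, -0.0, -0.6]
finger_gap: -0.1
grip_force: 0.0
```

```bash
python3 -m jog '-0.055 -0.26 0.3 0 0 0 1;-0.055 -0.26 0.3 0 0 0 1;0 0 0.4 0 0 0 1;0 0 0.3 0 0 0 1;0 0 0 0 0 0 1'
python3 - <<'E'
from h import *
st();s=snap("wrist");cv2.imwrite("pics/w1.png",cv2.resize(s["img"][:,:,::-1],None,fx=1.5,fy=1.5))
E=np.array(s["extrinsics"]);print(s["fx"],s["cx"],s["cy"]);print(np.round(E,3))
E
```

```text
time: 4.15
tool_pos: [383.4, 247.6, 272.1]
tcp_rot: [179.8, 0.3, 1.2]
ft_force: [0.4, -0.5, -1.2]
finger_gap: 0.2
grip_force: 0.0
4.15 [383.4 247.6 272.1] [179.8   0.3   1.2] F [ 0.4 -0.5 -1.2] gap 0.2
297.3186396354542 256.80304061762206 191.95613466432556
[[ 2.00000e-02 -9.49000e-01 -3.15000e-01  4.61449e+02]
 [-1.00000e+00 -1.80000e-02 -9.00000e-03  2.48871e+02]
 [ 3.00000e-03  3.15000e-01 -9.49000e-01  2.40612e+02]
 [ 0.00000e+00  0.00000e+00  0.00000e+00  1.00000e+00]]
```

View pics/w1.png

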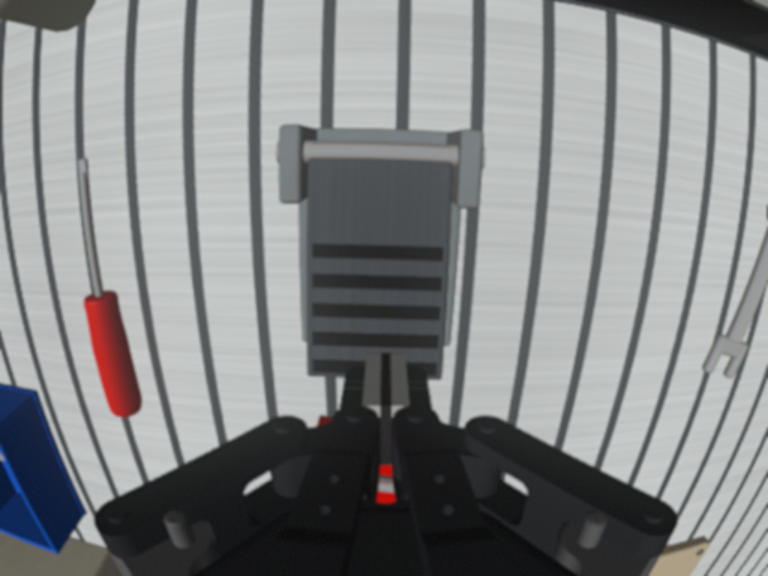

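The wrist view shows the pedal centred: hinge bar at about (380,152), free end corners at (309,375) and (440,376). The fingertips at (385,355) are over the plate.

Run:
```python
from h import *
s=snap("wrist")
for u,v,z in [(309,375,64),(440,376,64),(302,152,48),(458,152,48),(278,155,55),(483,158,55),(385,355,99)]:
    print(np.round(onz(s,u/1.5,v/1.5,z),1))
st()
```

```text
[360.6 282.3  64. ]
[361.4 221.9  64. ]
[459.9 285.2  48. ]
[461.1 217.4  48. ]
[458.9 294.4  55. ]
[459.2 207.7  55. ]
[389.7 247.8  99. ]
4.25 [384.7 248.5 275.5] [-180.    -0.     1.2] F [0.1 0.5 1.3] gap -0.2
```

```bash
python3 -m jog '0.008 -0.01 0.1 0 0 0 1;0.007 -0.01 0.1 0 0 0 1;0 0 0.1 0 0 0 1;0 0 0.05 0 0 0 1;0 0 0.03 0 0 0 1'
python3 -m jog '0 0 0.03 0 0 0 1;0 0 0.03 0 0 0 1;0 0 0.035 0 0 0 1'
python3 -m jog '0 0 0.035 0 0 0 1;0 0 0.035 0 0 0 1'
python3 -m jog '0 0 0.035 0 0 0 1;0 0 0.035 0 0 0 1'
```

```text
time: 4.88
tool_pos: [385.3, 250.9, 236.2]
tcp_rot: [180.0, 0.0, 1.2]
ft_force: [0.2, 0.1, 0.3]
finger_gap: -0.2
grip_force: 0.0
time: 5.25
tool_pos: [385.5, 251.2, 227.9]
tcp_rot: [-180.0, -0.0, 1.2]
ft_force: [-4.7, -1.6, 7.4]
finger_gap: 0.2
grip_force: 3.8
time: 5.5
tool_pos: [385.3, 251.2, 220.8]
tcp_rot: [-180.0, 0.0, 1.2]
ft_force: [-6.8, -1.7, 10.1]
finger_gap: -0.0
grip_force: 5.5
time: 5.75
tool_pos: [385.3, 251.3, 214.1]
tcp_rot: [-180.0, 0.0, 1.2]
ft_force: [-7.3, -1.1, 12.2]
finger_gap: -0.3
grip_force: 6.5
```

```bash
python3 -m jog '0 0 0.03 0 0 0 1'; python3 -m jog '0 0 0.02 0 0 0 1';python3 -m jog '0 0 0.015 0 0 0 1;0 0 0 0 0 0 1'
```

```text
time: 5.88
tool_pos: [385.5, 251.3, 211.4]
tcp_rot: [-180.0, -0.0, 1.2]
ft_force: [-11.4, -4.3, 29.6]
finger_gap: -0.0
grip_force: 15.7
time: 6.0
tool_pos: [385.7, 251.5, 211.0]
tcp_rot: [-180.0, 0.0, 1.2]
ft_force: [-20.6, -9.1, 46.9]
finger_gap: -0.0
grip_force: 24.7
time: 6.25
tool_pos: [385.8, 251.6, 211.0]
tcp_rot: [-180.0, 0.0, 1.2]
ft_force: [-24.4, -9.5, 50.4]
finger_gap: -0.4
grip_force: 26.6
```

At the stop (hard force rise). Ease off, then let the pedal up smoothly.

```bash
python3 -m jog '0 0 -0.03 0 0 0 1;0 0 -0.02 0 0 0 1;0 0 0 0 0 0 1;0 0 -0.03 0 0 0 1;0 0 -0.04 0 0 0 1'
python3 -m jog '0 0 -0.04 0 0 0 1;0 0 -0.04 0 0 0 1;0 0 -0.04 0 0 0 1;0 0 -0.04 0 0 0 1;0 0 -0.05 0 0 0 1'
python3 -m jog '0 0 -0.1 0 0 0 1;0 0 -0.2 0 0 0 1;0 0 -0.3 0 0 0 1;0 0 -0.3 0 0 0 1;0 0 0 0 0 0 1'
python3 - <<'E'
from h import *
s=snap("top");im=s["img"][:,:,::-1][110:235,185:365]
im=cv2.convertScaleAbs(cv2.resize(im,None,fx=4.4,fy=4.4,interpolation=cv2.INTER_CUBIC),alpha=1.6,beta=15)
cv2.imwrite("pics/crop2.png",im)
E
```

```text
time: 6.88
tool_pos: [385.2, 251.2, 219.2]
tcp_rot: [-180.0, 0.0, 1.2]
ft_force: [-3.4, 0.5, 5.4]
finger_gap: -0.2
grip_force: 2.7
time: 7.5
tool_pos: [385.2, 250.8, 239.6]
tcp_rot: [180.0, 0.0, 1.2]
ft_force: [0.5, -0.6, -0.0]
finger_gap: -0.5
grip_force: 0.0
time: 8.12
tool_pos: [386.3, 251.4, 333.0]
tcp_rot: [-179.9, -0.3, 1.2]
ft_force: [-0.6, -0.2, -0.2]
finger_gap: -0.1
grip_force: 0.0
```

View pics/crop2.png

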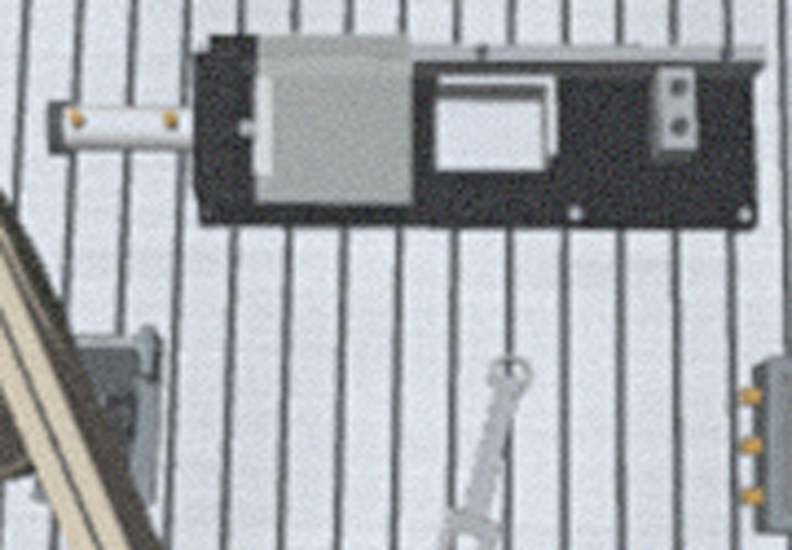

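The bracket is out from under the guard. In the crop its foot spans (435..545, 98..170), the back-wall top is at y 77–84, and the end-wall top is at x 545–556.

Run:
```python
from h import *
s=snap("top")
for n,u,v,z in [("foot BL",435,170,25),("foot BR",546,171,25),("foot TL",436,98,25),("back top L",438,77,65),("back top R outer",556,77,65),("end bot R outer",556,155,65)]:
    print(n,np.round(onz(s,185+u/4.4,110+v/4.4,z),1))
p=st()
```

```text
foot BL [592.   14.3  25. ]
foot BR [592.8 -64.8  25. ]
foot TL [645.2  14.3  25. ]
back top L [647.3  15.3  65. ]
back top R outer [648.9 -66.4  65. ]
end bot R outer [593.2 -66.5  65. ]
8.22 [385.3 251.  329.8] [-180.    -0.     1.2] F [ 0.5 -0.1 -0.4] gap 0.1
```

```bash
python3 -m jog '0.28 0.36 0 0 0 0 1;0.28 0.36 0 0 0 0 1;0.28 0.36 0 0 0 0 1;0.28 0.36 0 0 0 0 1;0.28 0.36 0 0 0 0 1' >/dev/null
python3 -m jog '0.28 0.36 0 0 0 0 1;0.28 0.36 0 0 0 0 1;0.28 0.36 0 0 0 0 1;0 0 0 0 0 0 1;0 0 0 0 0 0 1'
python3 - <<'E'
from h import *
s=snap("wrist");cv2.imwrite("pics/w2.png",cv2.resize(s["img"][:,:,::-1],None,fx=1.5,fy=1.5));st()
E
```

```text
time: 9.48
tool_pos: [614.8, -32.2, 328.0]
tcp_rot: [-180.0, 0.2, 1.2]
ft_force: [0.3, -0.3, 0.3]
finger_gap: 0.0
grip_force: 0.0
9.53 [614.7 -31.7 328.4] [-1.8e+02  1.0e-01  1.2e+00] F [0.2 0.2 0.3] gap -0.0
```

View pics/w2.png

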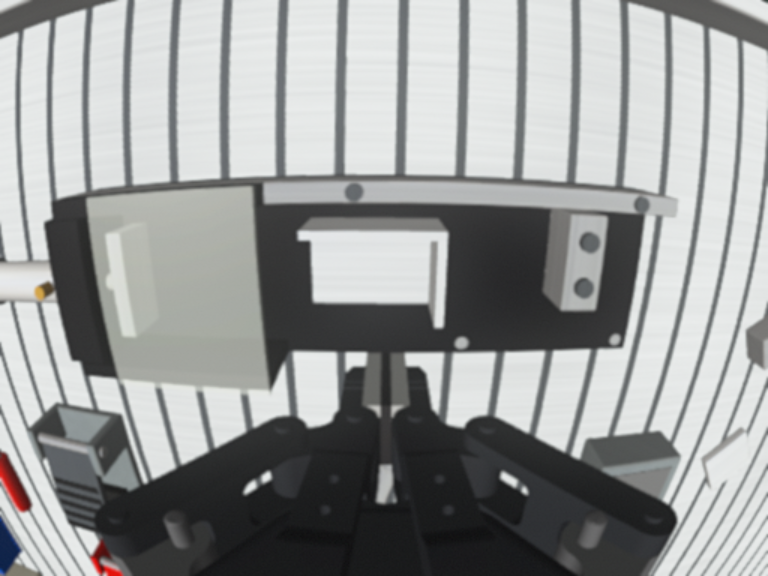

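Run:
```python
from h import *
s=snap("wrist")
for n,u,v,z in [("stop face top",556,212,56),("stop face top2",562,309,56),("end outer top",447,232,65),("end outer top2",443,326,65),("back outer top L",300,232,65),("back outer bot L",312,218,20),("back outer bot R",441,218,20),("foot FL",312,302,25),("end inner top",432,305,65),("fence face top L",266,204,58),("fence face top M",400,205,58),("fence face R",540,210,58),("bed BR",621,347,20),("roof R",270,389,79)]:
    print(n,np.round(onz(s,u/1.5,v/1.5,z),1))
```

```text
stop face top [ 661.3 -128.4   56. ]
stop face top2 [ 602.3 -140.2   56. ]
end outer top [648.6 -64.   65. ]
end outer top2 [594.5 -65.1  65. ]
back outer top L [647.1  14.5  65. ]
back outer bot L [647.4  15.2  20. ]
back outer bot R [648.9 -66.3  20. ]
foot FL [592.7  15.7  25. ]
end inner top [607.1 -58.1  65. ]
fence face top L [661.5  34.7  58. ]
fence face top M [661.4 -38.8  58. ]
fence face R [ 662.1 -117.6   58. ]
bed BR [ 558.1 -213.3   20. ]
roof R [557.9  33.9  79. ]
```

```bash
python3 -m jog '0.02 -0.02 0.3 0 0 0 1;0 0 0.3 0 0 0 1;0 0 0.3 0 0 0 1;0 0 0.2 0 0 0 1;0 0 0.07 0 0 0 1'
python3 -m jog '0 0 0.03 0 0 0 1;0 0 0 0 0 0 1;0 0 0 0 0 0 1'
```

```text
time: 10.2
tool_pos: [616.6, -29.5, 211.3]
tcp_rot: [-180.0, 0.1, 1.2]
ft_force: [0.5, 0.5, -0.3]
finger_gap: -0.1
grip_force: 0.0
time: 10.58
tool_pos: [617.8, -30.3, 210.8]
tcp_rot: [180.0, -0.1, 1.2]
ft_force: [-0.1, 0.0, -0.3]
finger_gap: 0.4
grip_force: 0.0
```

```bash
python3 -m jog '0.02 0.05 0.05 0 0 0 1;0 0.05 0.03 0 0 0 1;0 0 0 0 0 0 1'
python3 -m jog '0 0.04 0 0 0 0 1;0 0.04 0 0 0 0 1'
python3 -m jog '0 0.04 0 0 0 0 1;0 0.04 0 0 0 0 1'
python3 -m jog '0 0.04 0 0 0 0 1;0 0.04 0 0 0 0 1'
```

```text
time: 10.95
tool_pos: [619.3, -40.8, 201.1]
tcp_rot: [-180.0, 0.1, 1.2]
ft_force: [-0.2, 0.4, 0.3]
finger_gap: 0.0
grip_force: 0.0
time: 11.2
tool_pos: [619.7, -48.3, 201.8]
tcp_rot: [-180.0, -0.0, 1.2]
ft_force: [0.0, 0.0, 0.5]
finger_gap: -0.0
grip_force: 0.3
time: 11.45
tool_pos: [619.9, -56.4, 201.7]
tcp_rot: [-180.0, -0.0, 1.2]
ft_force: [-0.9, 0.7, -0.2]
finger_gap: 0.5
grip_force: 0.3
time: 11.7
tool_pos: [620.1, -64.4, 201.7]
tcp_rot: [-180.0, -0.0, 1.2]
ft_force: [0.2, 0.2, -0.5]
finger_gap: 0.2
grip_force: 0.4
```

```bash
python3 -m jog '0 0.04 0 0 0 0 1;0 0.04 0 0 0 0 1;0 0.04 0 0 0 0 1;0 0.04 0 0 0 0 1;0 0.04 0 0 0 0 1'
python3 -m jog '0 0.04 0 0 0 0 1;0 0.04 0 0 0 0 1;0 0.04 0 0 0 0 1;0 0.04 0 0 0 0 1;0 0.04 0 0 0 0 1'
python3 - <<'E'
from h import *
s=snap("top");im=s["img"][:,:,::-1][110:180,265:375]
im=cv2.resize(im,None,fx=4.4,fy=4.4,interpolation=cv2.INTER_CUBIC)
a=cv2.convertScaleAbs(im,alpha=1.6,beta=15)
s=snap("wrist");b=cv2.resize(s["img"][100:290,120:450,::-1],(484,279))
cv2.imwrite("pics/c3.png",np.vstack([a,b]));st()
E
```

```text
time: 12.32
tool_pos: [620.5, -84.4, 201.7]
tcp_rot: [-180.0, 0.0, 1.2]
ft_force: [-0.2, 1.3, 0.7]
finger_gap: 0.1
grip_force: 0.4
time: 12.95
tool_pos: [620.9, -104.4, 201.7]
tcp_rot: [-180.0, -0.0, 1.2]
ft_force: [-0.5, 1.8, 1.2]
finger_gap: 0.1
grip_force: 0.5
13.05 [ 620.9 -104.7  201.7] [180.    0.    1.2] F [-0.2 -0.3  0.5] gap -0.0
```

View pics/c3.png

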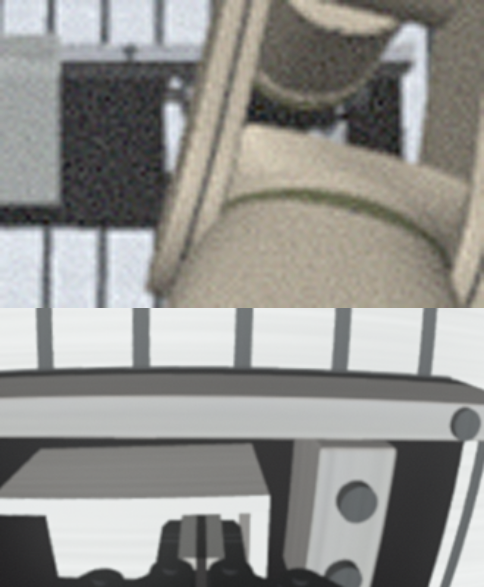

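Bracket (in wrist crop at (5..270, 445..)) moved with the fingers and still looks square, with some gap to the fence above and the stop at right (300,450). Next, push at its centre into the fence.

```bash
python3 -m jog '0 -0.1 0 0 0 0 1;0 -0.1 0 0 0 0 1;0.04 0 0 0 0 0 1;0.04 0 0 0 0 0 1;0.03 0 0 0 0 0 1'
python3 -m jog '0.03 0 0 0 0 0 1;0.03 0 0 0 0 0 1'
python3 -m jog '0.03 0 0 0 0 0 1'
python3 -m jog '0.03 0 0 0 0 0 1'
python3 -m jog '0.01 0 0 0 0 0 1;0 0 0 0 0 0 1'
```

```text
time: 13.68
tool_pos: [631.9, -84.0, 201.8]
tcp_rot: [180.0, -0.0, 1.2]
ft_force: [0.1, -0.1, 0.1]
finger_gap: -0.4
grip_force: 0.0
time: 13.92
tool_pos: [637.6, -84.0, 201.6]
tcp_rot: [180.0, 0.0, 1.2]
ft_force: [-2.1, 0.3, 1.2]
finger_gap: 0.1
grip_force: 0.6
time: 14.05
tool_pos: [640.6, -83.9, 201.6]
tcp_rot: [-180.0, 0.0, 1.2]
ft_force: [-0.7, -0.2, 0.6]
finger_gap: 0.3
grip_force: 0.5
time: 14.18
tool_pos: [643.6, -83.7, 201.6]
tcp_rot: [-180.0, 0.0, 1.2]
ft_force: [-1.1, 0.6, 0.1]
finger_gap: -0.1
grip_force: 0.4
time: 14.42
tool_pos: [644.6, -83.6, 201.7]
tcp_rot: [-180.0, -0.0, 1.2]
ft_force: [0.6, -0.7, -0.6]
finger_gap: -0.1
grip_force: 0.0
```

```bash
python3 -m jog '0.01 0 0 0 0 0 1';python3 -m jog '0.01 0 0 0 0 0 1';python3 -m jog '0.01 0 0 0 0 0 1';python3 -m jog '0.01 0 0 0 0 0 1;0 0 0 0 0 0 1'
```

```text
time: 14.55
tool_pos: [645.4, -83.6, 201.7]
tcp_rot: [-180.0, 0.0, 1.2]
ft_force: [-1.0, 0.2, 0.6]
finger_gap: 0.2
grip_force: 0.5
time: 14.68
tool_pos: [646.4, -83.6, 201.7]
tcp_rot: [-180.0, 0.0, 1.2]
ft_force: [-0.7, 0.1, 0.6]
finger_gap: -0.0
grip_force: 0.4
time: 14.8
tool_pos: [647.5, -83.6, 201.7]
tcp_rot: [-180.0, 0.0, 1.2]
ft_force: [-0.3, -1.3, 0.2]
finger_gap: 0.4
grip_force: 0.4
time: 15.05
tool_pos: [648.5, -83.5, 201.7]
tcp_rot: [-180.0, -0.0, 1.2]
ft_force: [-0.2, -0.6, 0.2]
finger_gap: -0.2
grip_force: 0.2
```

Run:
```python
from h import *
s=snap("wrist");b=cv2.resize(s["img"][90:260,120:450,::-1],None,fx=2.3,fy=2.3,interpolation=cv2.INTER_CUBIC)
cv2.imwrite("pics/c4.png",b);st()
```

```text
15.1 [648.5 -83.6 201.7] [-180.    -0.     1.2] F [-0.7  0.3  0.2] gap -0.0
```

View pics/c4.png

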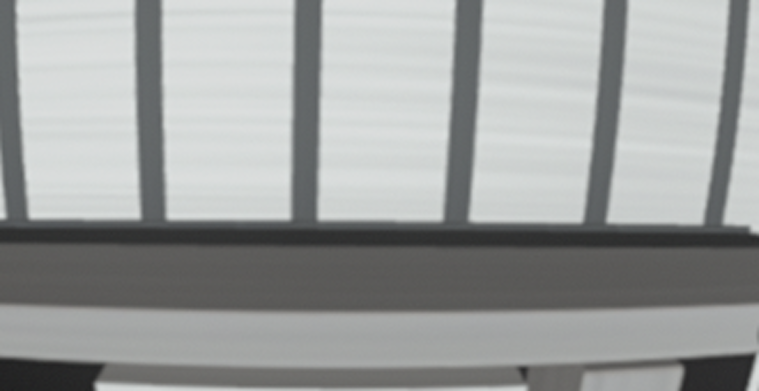

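```bash
python3 - <<'E'
from h import *
s=snap("wrist")
for n,u,v,z in [("br outer top L",97,385,65),("br outer top R",526,385,65),("fence face top",97,362,58),("fence face top",520,363,58),("stop TL",582,366,56)]:
    print(n,np.round(onz(s,120+u/2.3,90+v/2.3,z),1))
E
python3 -m jog '0.01 0 0 0 0 0 1';python3 -m jog '0.01 0 0 0 0 0 1';python3 -m jog '0.01 0 0 0 0 0 1'
```

```text
br outer top L [662.2 -43.3  65. ]
br outer top R [ 663.9 -122.6   65. ]
fence face top [663.2 -41.3  58. ]
fence face top [ 664.8 -123.2   58. ]
stop TL [ 662.6 -137.6   56. ]
time: 15.28
tool_pos: [648.9, -83.6, 201.6]
tcp_rot: [-180.0, 0.1, 1.2]
ft_force: [-8.7, 0.2, 6.6]
finger_gap: -0.3
grip_force: 4.7
time: 15.4
tool_pos: [649.3, -83.6, 201.7]
tcp_rot: [-180.0, 0.2, 1.2]
ft_force: [-15.3, 0.6, 11.3]
finger_gap: -0.2
grip_force: 7.9
time: 15.52
tool_pos: [649.7, -83.6, 201.7]
tcp_rot: [-180.0, 0.4, 1.2]
ft_force: [-21.9, -0.3, 15.3]
finger_gap: -0.3
grip_force: 10.9
```

Fence contact is firm and square: the bracket and the fence both run at 1.2° yaw. The end is about 15 mm from the stop. Ease off x, go to the end wall and slide to the stop.

```bash
python3 -m jog '-0.04 0 0 0 0 0 1;0 0.08 0 0 0 0 1;0 0.08 0 0 0 0 1;0 0.04 0 0 0 0 1;0 0.03 0 0 0 0 1'
python3 -m jog '0 0.03 0 0 0 0 1;0 0.03 0 0 0 0 1'
python3 -m jog '0 0.03 0 0 0 0 1'
python3 -m jog '0 0.02 0 0 0 0 1'
python3 -m jog '0 0.015 0 0 0 0 1'
```

```text
time: 16.15
tool_pos: [648.1, -107.0, 201.8]
tcp_rot: [-180.0, -0.0, 1.2]
ft_force: [-0.9, 1.9, 1.2]
finger_gap: 0.2
grip_force: 0.6
time: 16.4
tool_pos: [648.1, -112.6, 201.7]
tcp_rot: [-180.0, -0.0, 1.2]
ft_force: [0.2, 1.4, 0.6]
finger_gap: -0.2
grip_force: 0.6
time: 16.52
tool_pos: [648.1, -115.6, 201.6]
tcp_rot: [-180.0, 0.0, 1.2]
ft_force: [-0.1, 1.7, 1.5]
finger_gap: 0.4
grip_force: 0.6
time: 16.65
tool_pos: [648.2, -117.7, 201.7]
tcp_rot: [-180.0, 0.0, 1.2]
ft_force: [0.0, 1.6, 0.7]
finger_gap: -0.4
grip_force: 0.6
time: 16.77
tool_pos: [648.2, -119.2, 201.7]
tcp_rot: [-180.0, 0.0, 1.2]
ft_force: [0.4, 0.9, 0.7]
finger_gap: -0.0
grip_force: 0.5
```

```bash
python3 -m jog '0 0.01 0 0 0 0 1';python3 -m jog '0 0.01 0 0 0 0 1';python3 -m jog '0 0.01 0 0 0 0 1';python3 -m jog '0 0.01 0 0 0 0 1'
```

```text
time: 16.9
tool_pos: [648.2, -119.6, 201.7]
tcp_rot: [-179.9, 0.0, 1.2]
ft_force: [-0.4, 7.6, 2.4]
finger_gap: -0.1
grip_force: 3.6
time: 17.02
tool_pos: [648.2, -119.9, 201.7]
tcp_rot: [-179.9, 0.0, 1.2]
ft_force: [-1.2, 10.4, 3.2]
finger_gap: -0.0
grip_force: 5.4
time: 17.15
tool_pos: [648.3, -120.1, 201.7]
tcp_rot: [-179.8, 0.0, 1.2]
ft_force: [-1.4, 14.4, 4.5]
finger_gap: -0.0
grip_force: 7.3
time: 17.27
tool_pos: [648.3, -120.4, 201.7]
tcp_rot: [-179.7, 0.0, 1.3]
ft_force: [-2.4, 19.1, 6.3]
finger_gap: -0.5
grip_force: 9.3
```

```bash
python3 -m jog '-0.02 -0.06 0 0 0 0 1;0 0 0 0 0 0 1'
python3 -m jog '0 0 0.02 0 0 0 1;0 0 0.01 0 0 0 1'
python3 -m jog '0 0 0.01 0 0 0 1'
python3 -m jog '0 0 0.01 0 0 0 1'
```

```text
time: 17.52
tool_pos: [646.0, -117.0, 201.6]
tcp_rot: [180.0, 0.0, 1.2]
ft_force: [0.5, -0.2, 0.6]
finger_gap: 0.4
grip_force: 0.0
time: 17.77
tool_pos: [646.5, -117.8, 199.7]
tcp_rot: [180.0, -0.1, 1.2]
ft_force: [-4.3, 0.1, 9.4]
finger_gap: -0.1
grip_force: 4.3
time: 17.9
tool_pos: [646.7, -117.9, 199.5]
tcp_rot: [179.9, -0.1, 1.2]
ft_force: [-6.7, 1.3, 15.5]
finger_gap: 0.2
grip_force: 7.1
time: 18.02
tool_pos: [646.8, -117.9, 199.3]
tcp_rot: [179.9, -0.1, 1.2]
ft_force: [-10.0, 3.3, 22.1]
finger_gap: 0.1
grip_force: 9.9
```

```bash
python3 -m jog '0 0 -0.025 0 0 0 1;0.02 0.02 0 0 0 0 1;0 0.01 0 0 0 0 1'
python3 -m jog '0.01 0.01 0.005 0 0 0 1;0.01 0.01 0.005 0 0 0 1'
python3 -m jog '0.01 0.01 0.005 0 0 0 1;0 0 0 0 0 0 1'
```

```text
time: 18.4
tool_pos: [647.9, -119.1, 199.7]
tcp_rot: [-179.8, 0.1, 1.2]
ft_force: [-9.5, 11.8, 13.6]
finger_gap: -0.0
grip_force: 9.2
time: 18.65
tool_pos: [648.9, -119.6, 199.3]
tcp_rot: [-179.7, 0.4, 1.2]
ft_force: [-27.2, 21.8, 32.9]
finger_gap: -0.2
grip_force: 19.6
time: 18.9
tool_pos: [649.3, -119.8, 199.3]
tcp_rot: [-179.6, 0.5, 1.3]
ft_force: [-32.2, 23.0, 36.2]
finger_gap: -0.2
grip_force: 21.6
```

Run:
```python
from h import *
s=snap("wrist");b=cv2.resize(s["img"][210:290,120:450,::-1],None,fx=2.3,fy=2.3,interpolation=cv2.INTER_CUBIC)
t=snap("side");c=cv2.resize(t["img"][165:270,270:375,::-1],None,fx=3.6,fy=3.6,interpolation=cv2.INTER_CUBIC)
c=cv2.copyMakeBorder(c,0,0,0,759-c.shape[1],cv2.BORDER_CONSTANT)
cv2.imwrite("pics/c5.png",np.vstack([b,c]));st()
```

```text
19.0 [ 649.2 -119.8  199.2] [-179.6    0.5    1.3] F [-32.3  22.4  37.2] gap -0.1
```

View pics/c5.png

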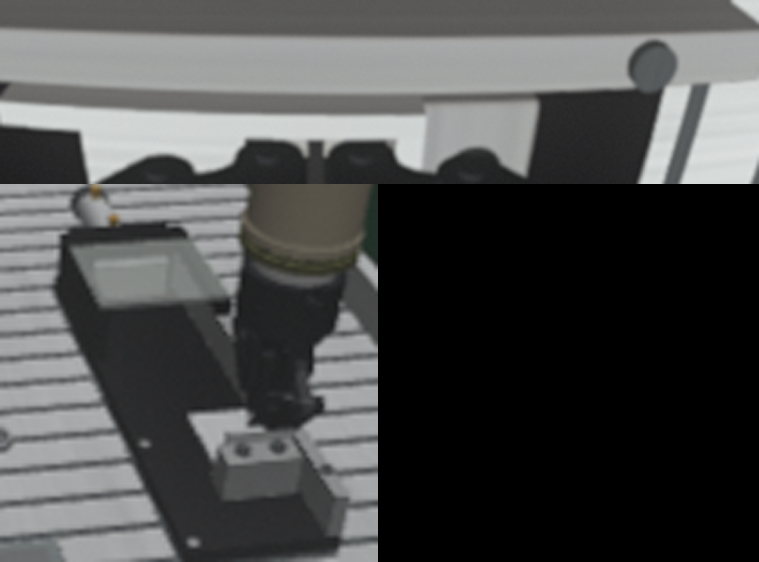

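The wrist crop (top) shows the bracket's end wall meeting the stop at (425,110) and its back wall running along the fence (y≈95–115). The side crop shows it flat on the bed behind the stop block at (240,440).

```bash
python3 - <<'E'
from h import *
s=snap("wrist")
for n,u,v,z in [("br outer top L",3,103,65),("br outer top M",200,111,65),("br R",424,114,65),("fence L",3,83,58),("fence M",200,91,58),("fence R",424,96,58),("stop TL",424,100,56)]:
    print(n,np.round(onz(s,120+u/2.3,210+v/2.3,z),1))
st()
E
python3 -m jog '0 0 0 0 0 0 1;0 0 0 0 0 0 1;0 0 0 0 0 0 1;0 0 0 0 0 0 1'
```

```text
br outer top L [662.7 -60.3  65. ]
br outer top M [664.  -98.7  65. ]
br R [ 664.4 -138.1   65. ]
fence L [663.  -57.3  58. ]
fence M [664.1 -97.6  58. ]
fence R [ 664.1 -139.1   58. ]
stop TL [ 662.  -139.6   56. ]
19.05 [ 649.3 -119.8  199.3] [-179.6    0.5    1.3] F [-31.9  23.   36.2] gap -0.5
time: 19.55
tool_pos: [649.2, -119.8, 199.3]
tcp_rot: [-179.6, 0.5, 1.3]
ft_force: [-31.8, 23.4, 35.6]
finger_gap: -0.1
grip_force: 21.5
```

Flush with both the fence and the stop within measurement error, and the push is steady.

```bash
python3 -c "
from bench import *
print(hand_in())"
```

```text
the job is handed in; nothing more can be done
None
```

I pressed the pedal to its stop and let it back up, slid the fed-out bracket against fence and stop (flush within camera accuracy, about 2 mm), and handed in at about 20 s of robot time, still holding a steady push of about 32 N into the fence, 23 N into the stop and 36 N down; I did not re-measure the loose things on the table afterwards.

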